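# Shut down and clear the fusing plate

### The job

Switch the fusing plate off by turning its black knob anticlockwise all the way to the stop, leaving the offcuts on the plate meanwhile. Then hold the scraper block and wipe the three orange offcuts off the plate's open end into the catch tray, never touching them with the hand or arm. Finally set the scraper down (do not drop it) on the green mat, standing on its blade, squarely in the middle and along the mat, and leave everything else where it stands.

Things in the scene. Friction and masses are not known exactly. Their poses are not given: they have to be found in the camera images.
- press: fixed fusing plate: blue control box, aluminium plate and catch tray in one row along its y. Origin at table level under the plate's middle. The control box (y +110 to +220 mm, 170 mm in x, top 60 mm above the table) carries the knob
- plate (a point): the middle of the plate's top face, 50 mm above the table, axes as the press. The plate is 220 mm long along y; steel lips along both long sides have inner faces at x -71 and +71 mm and stand 12 mm above the plate; its -y end is open, above the tray
- tray (a point): the middle of the inner floor of the fixed black open catch tray (press frame: y -172.5, z 5 mm), axes as the press; 160 mm (x) by 115 mm (y) inside, outer faces at press y -110 and -235; rim 34 mm above the table
- knob (a joint): angle of the black knob, rad: 0 is off, the anticlockwise end stop (seen from above), where its white pointer meets the red tick on the robot's side; it grows clockwise, up to 4.2. It turns stiffly (0.05 N m) and stays where it is left
- knob_grip (a point): on the knob's vertical axis at the height to grip, 97 mm above the table (press x 0, y 166 mm). The grip is an upright bar 57 mm long, 14 mm thick, from 74 to 104 mm above the table, on a 60 mm disc; it turns with the knob, long along this point's x (white pointer on its -x half): pinch it along the point's y
- scraper_center (a point): centre, half-way up (35 mm), of the loose scraper standing on its blade; about 0.16 kg. Blade: wood with a black rubber edge, 126 mm along its x, 28 mm thick along y, from 35 to 1 mm below this point. Above it a red grip, 70 mm along x, 22 mm thick along y, up to 35 mm above this point: pinch it along y
- mat: fixed green rubber mat, 150 mm along its x, 80 mm along its y, 4 mm thick; origin at the middle of its underside, on the table
- chip0_center (a point): centre of a loose orange hard-plastic offcut lying on the plate, 60 mm along its x, 16 mm along its y, 10 mm thick, about 20 g
- chip1_center (a point): centre of a loose orange hard-plastic offcut lying on the plate, 60 mm along its x, 16 mm along its y, 10 mm thick, about 20 g
- chip2_center (a point): centre of a loose orange hard-plastic offcut lying on the plate, 60 mm along its x, 16 mm along its y, 10 mm thick, about 20 g
- tape: loose blue tape roll lying flat, 90 mm across, 35 mm tall; origin under its middle; to be left alone
- pot: loose white open pot, 76 mm across, 85 mm tall; origin under its middle; to be left alone
- bottle: loose tall white bottle with a green label, 62 mm across, 150 mm tall, behind the control box; origin under its middle; to be left alone
- cone: loose black thread cone, 72 mm across its foot, 130 mm tall, behind the plate; origin under its middle; to be left alone
- case: loose clear case with a yellow lid, 72 x 112 x 62 mm tall, behind the tray; origin under its middle; to be left alone
- scissors: loose scissors lying flat, about 200 mm long, 84 mm wide, 12 mm tall, between the robot and the plate; origin under its middle; to be left alone
There are look-alikes about, which are no part of the job. What is shaped like the part that bears chip0_center but grey is not meant.

How it is judged:
By the outcome, as a careful person would: the job done as asked, in the order asked, and still so for the second after the job is handed in, with the robot touching nothing.
It also fails if it takes over 72 s, if anything falls off the work surface, if the arm or the gripper's body presses on something with over 40 N, if the wrist force passes 120 N, or if a joint passes its speed limit or range.

### The arm

A 6-joint arm with a two-finger parallel gripper is mounted at the origin on the work surface. World frame = base frame: x ahead of the robot, y to its left, z up, the work surface at z = 0. Lengths are in m, angles in degrees, forces in N, time in s.
With the tool pointing down it reaches from about 0.35 to 0.725 m from the base axis. Payload 4.3 kg.
Tool frame: the origin (TCP) lies midway between the tips of the shut fingers; the grasp point (between the pads) lies r.grip_depth behind it (r.grip_depth is the distance from the TCP to the grasp point, in m); z points along the fingers, y is the line along which they close (so a half turn about z gives the same grasp; the last joint's range is limited). The gripper opens to 85 mm and grips with 20 to 120 N. Pads are 22 mm wide; open, the fingers measure 114 mm over their backs; the gripper's body (76 mm by 85 mm) begins 54 mm behind the grasp point. The pads swing forward as they close: fully open they stand 13 mm farther back than shut.
Start: joints at [58.138, 21.618, 4.641, 73.018, 0, 83.68], TCP at [0.248, 0.519, 0.231] pointing down, gripper open.
Joint ranges: [-156.06, 156.06], [-48.1, 94.91], [-58.44, 69.94], [-101.28, 121.22], [-78.64, 73.56], [-180, 180]. Speed limits (degrees/s): [147.25, 147.25, 180, 180, 180, 180].

### API

Orientations are given as a 3x3 rotation matrix whose columns are the frame's x, y, z axes.
In Python, from station import r gives the robot as it stands.
- The arm moves only by the shell command python3 -m crank 'ROWS' [FORCE]. ROWS is a JSON object of lists of equal length, an entry for each row: "grip": the closure in counts, from 0 (fully open) to 255 (shut); "dp": the shift along the tool's x, y, z in cm, a list of three; "dr": the turn, a rotation vector about the tool's x, y, z in rad, a list of three. A call has 1 to 8 rows; each row is the pose to reach, as a shift and turn from the pose commanded when the call began, along the tool's axes at that moment; what a row does not reach only later rows make up. A row lasts 1/8 s, in which the tool goes at most 62.5 mm and 10.7 degrees, less where a joint would pass 70% of its speed; a pose out of reach is approached as far as the arm can. A call with a gripper value outside its range is refused whole. The fingers move at their own pace and stop on an object; FORCE is the grip in N (left out, the last holds). Time passes only in rows, so rows that repeat a pose let the fingers close. It gives the time, the measured TCP pose, the force and the opening at its end, in the units of the state.
- r.get_state(): the state, without advancing time (a new reading comes with each control period).
- r.grab_frame(name): name is "scene" or "top" or "wrist"; returns the picture (400x640x3 uint8, blue, green, red); there is no depth.
- r.camera_params(name): a dict with "fx", "fy", "cx", "cy" (pixels), "R" (3x3) and "t" (3): a world point X has camera coordinates R X + t; the wrist camera has in their place "tool_from_camera" (4x4, takes a point from camera to tool coordinates, whose origin is the TCP and whose axes are the flange's). Camera axes: x right, y down, z forward; pixel columns grow to the right and rows downward; lengths in m; the calibration is good to about 2 mm. A picture is of the moment at which its call begins: read the wrist's pose just before it. camera_params takes no time and is no camera call.
- r.job_done(): hands the job in, once; it reports no verdict.
The state is a dict: "t": time; "q": joint angles; "joint_velocities": joint speeds; "joint_torque": joint torques, N m; "tool_pos": TCP position; "ee_rot": TCP orientation; "contact_force": force on the tool from outside, world axes, zero at the start; "torque": the same for the moment, N m; "width": finger opening in m.
Only numpy, scipy, OpenCV 4.12 (cv2) and the standard library are available. Lean on these libraries where they do the work, as an engineer would, in place of code of your own. Each camera call takes 0.05 s, during which the arm holds its last target. There are 200 camera calls.

## Working session

There is one attempt and no reset: what is moved stays moved. The work goes in short steps, Python scripts to look and compute and a shell command to move; the robot and the scene stay as the last step left them, time stands still between calls to the robot, and variables do not carry over. Pictures are saved under pics/ and viewed, on a budget of 10 in all, crops included, one or two more only if the job needs it, and the job is handed in when it is done.

```bash
ls; mkdir -p pics; python3 - <<'E'
from station import r
import cv2,numpy as np
s=r.get_state();print({k:np.round(v,3).tolist() for k,v in s.items()},r.grip_depth)
for n in("top","scene"):
    f=r.grab_frame(n);cv2.imwrite(f"pics/{n}0.png",f)
    p=r.camera_params(n);print(n,p)
print(r.camera_params("wrist"))
a=cv2.imread("pics/top0.png");b=cv2.imread("pics/scene0.png")
E
```

```text
pics
{'t': 0.0, 'q': [58.137, 21.662, 4.561, 73.016, 0.001, 83.68], 'joint_velocities': [-0.089, -0.009, -0.056, 0.032, 0.131, 0.037], 'joint_torque': [0.0, -46.361, 26.987, 0.021, 0.0, 0.0], 'tool_pos': [0.248, 0.518, 0.23], 'ee_rot': [[-0.902, 0.431, -0.001], [0.431, 0.902, -0.002], [0.0, -0.002, -1.0]], 'contact_force': [0.355, -0.175, 0.269], 'torque': [-0.043, -0.033, -0.01], 'width': 0.085} 0.0187
top {'fx': 403.6704588159651, 'fy': 403.6704588159651, 'cx': 321.32338507945207, 'cy': 190.58876358131363, 'R': array([[ 0.00765309, -0.99964761,  0.02541824],
       [-0.99157809, -0.01087277, -0.12905298],
       [ 0.12928387, -0.02421651, -0.99131188]]), 't': array([-0.01473396,  0.59782407,  0.96530931])}
scene {'fx': 379.16726276385293, 'fy': 379.16726276385293, 'cx': 319.6428437580906, 'cy': 199.13372229980442, 'R': array([[-0.72082134,  0.69292232,  0.01659117],
       [ 0.55066084,  0.58704089, -0.59342702],
       [-0.42093852, -0.41861875, -0.80471678]]), 't': array([ 0.40969474, -0.27580672,  1.15706262])}
{'fx': 314.2721346373219, 'fy': 314.2721346373219, 'cx': 318.1018110474679, 'cy': 197.6064500403077, 'tool_from_camera': array([[-1.12402348e-04, -9.56883734e-01, -2.90471182e-01,
         7.30880711e-02],
       [ 9.99999990e-01, -1.32496861e-04,  4.95117782e-05,
        -1.14526380e-03],
       [-8.58635351e-05, -2.90471174e-01,  9.56883739e-01,
        -1.43199070e-01],
       [ 0.00000000e+00,  0.00000000e+00,  0.00000000e+00,
         1.00000000e+00]])}
```

View pics/top0.png

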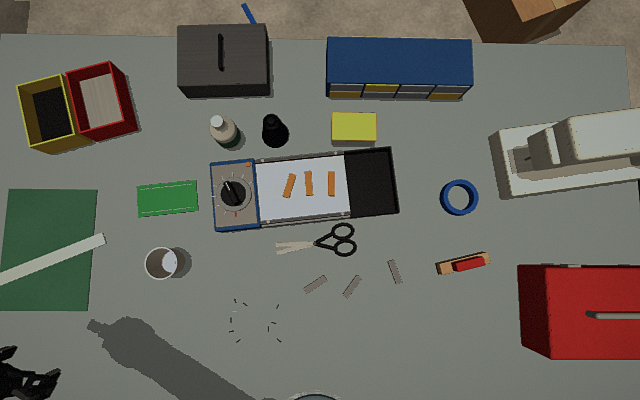

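View pics/scene0.png

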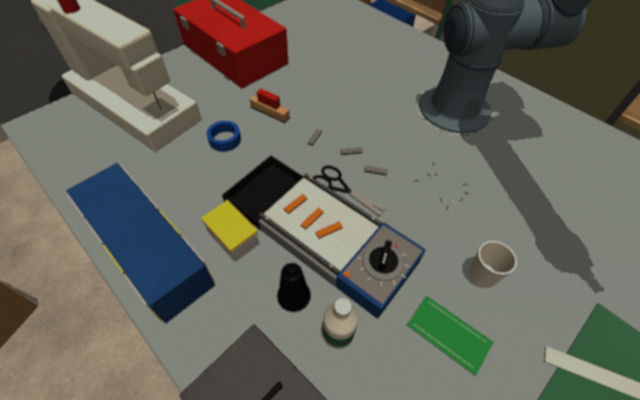

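The top view shows the knob at about (233,193), orange chips at (289,185), (309,183) and (331,183), and the scraper at (463,263). The small bright-green mat is at (167,198). Candidates for confusion:
- Chips: the grey strips at (315,284), (352,286) and (395,271) are not meant.
- Mat: the large dark green cutting mat at (50,250) is not meant.
- Scraper: the red toolbox at (580,310) and red box at (100,98) are not meant.
- Knob: nothing else looks like it.

```bash
cat > h.py <<'E'
from station import r
import cv2,numpy as np
def cam(n,s=None):
    p=r.camera_params(n)
    if n=="wrist":
        s=s or r.get_state();T=np.eye(4);T[:3,:3]=s["ee_rot"];T[:3,3]=s["tool_pos"]
        M=T@np.array(p["tool_from_camera"]);Rw,C=M[:3,:3],M[:3,3]
    else: Rw=p["R"].T;C=-Rw@p["t"]
    return p,Rw,C
def pt(c,u,v,z):
    p,Rw,C=c;u=np.asarray(u,float);v=np.asarray(v,float)
    d=np.stack([(u-p["cx"])/p["fx"],(v-p["cy"])/p["fy"],np.ones_like(u)],-1)@Rw.T
    return C+d*((z-C[2])/d[...,2])[...,None]
def px(c,X):
    p,Rw,C=c;q=(np.asarray(X,float)-C)@Rw
    return np.stack([q[...,0]/q[...,2]*p["fx"]+p["cx"],q[...,1]/q[...,2]*p["fy"]+p["cy"]],-1)
def blobs(m,c,z,amin=30):
    n=[]
    for k in cv2.findContours(m.astype(np.uint8),cv2.RETR_EXTERNAL,cv2.CHAIN_APPROX_NONE)[0]:
        if cv2.contourArea(k)<amin: continue
        k=k.reshape(-1,2);P=pt(c,k[:,0],k[:,1],z)[:,:2]
        (x,y),(w,h),a=cv2.minAreaRect((P*1000).astype(np.float32))
        if w<h: w,h,a=h,w,a+90
        n.append((k.mean(0).round().tolist(),round(x,1),round(y,1),round(w),round(h),round((a+90)%180-90,1)))
    return n
E
python3 - <<'E'
from h import *
for n in("top","scene"):
    f=cv2.imread(f"pics/{n}0.png");H,S,V=cv2.split(cv2.cvtColor(f,cv2.COLOR_BGR2HSV));c=cam(n)
    print(n,"C",c[2].round(3))
    g=(H>50)&(H<75)&(S>150)&(V>80)
    for nm,m,z in(("mat",g,.004),("chip",(H>8)&(H<20)&(S>150)&(V>150),.06),("red",((H<5)|(H>174))&(S>150)&(V>90),.07),("wood",(H>5)&(H<18)&(S>90),.035),("white",(S<30)&(V>150),.05),("blue",(H>100)&(H<120)&(S>120),.06)):
        for b in blobs(m,c,z): print(nm,b)
E
python3 - <<'E'
import cv2,numpy as np
a=cv2.imread("pics/top0.png");b=cv2.imread("pics/scene0.png")
A=cv2.resize(a[140:240,200:405],None,fx=3.9,fy=3.9,interpolation=3)[:, :800]
B=cv2.resize(b[210:310,340:440],(390,390),interpolation=3)[:200*1]
C=cv2.resize(a[230:290,420:510],(390,260),interpolation=3)
B=cv2.resize(b[220:290,340:430],(400,200),interpolation=3)
C=cv2.resize(C,(400,200))
cv2.imwrite("pics/crop1.png",np.vstack([A[:, :800],np.zeros((200,A.shape[1],3),np.uint8)]))
o=cv2.imread("pics/crop1.png");h=A.shape[0];o[h:h+200,:400]=B;o[h:h+200,400:800]=C[:, :o.shape[1]-400];cv2.imwrite("pics/crop1.png",o);print(o.shape)
E
```

```text
top C [0.468 0.015 1.034]
mat ([159.0, 201.0], 578.7, 382.9, 147, 78, -83.0)
chip ([289.0, 185.0], 608.3, 70.5, 57, 15, -17.2)
chip ([331.0, 183.0], 614.2, -31.0, 54, 12, 0.3)
chip ([308.0, 183.0], 614.7, 23.6, 58, 14, 5.4)
red ([597.0, 313.0], 310.5, -656.9, 230, 209, -90.0)
red ([470.0, 264.0], 422.5, -363.3, 68, 20, -76.1)
red ([94.0, 97.0], 821.1, 549.8, 162, 112, 17.2)
wood ([461.0, 260.0], 423.2, -358.6, 133, 30, -76.0)
wood ([289.0, 185.0], 611.5, 71.8, 61, 16, -15.6)
wood ([331.0, 183.0], 618.0, -33.4, 61, 15, 0.3)
wood ([308.0, 183.0], 617.6, 23.5, 61, 17, 5.9)
wood ([524.0, 15.0], 1061.8, -559.9, 345, 123, -88.6)
white ([160.0, 263.0], 418.7, 373.7, 76, 75, -89.6)
white ([51.0, 258.0], 428.3, 629.3, 255, 27, -67.1)
white ([302.0, 188.0], 604.6, 38.4, 219, 139, -83.2)
white ([553.0, 145.0], 719.6, -596.0, 85, 14, 8.5)
white ([552.0, 165.0], 698.7, -638.1, 332, 166, -81.3)
white ([216.0, 121.0], 770.3, 254.6, 28, 27, 2.2)
white ([608.0, 133.0], 752.9, -745.0, 180, 100, -81.4)
blue ([459.0, 197.0], 583.3, -345.3, 93, 84, -89.5)
blue ([241.0, 194.0], 583.0, 200.3, 171, 109, 7.2
[... 836 characters left out ...]
67.1)
white ([343.0, 306.0], 707.1, 206.9, 30, 29, 44.8)
white ([497.0, 254.0], 391.6, 357.1, 78, 73, -47.4)
white ([325.0, 221.0], 601.9, 35.5, 217, 136, -83.3)
white ([177.0, 100.0], 634.6, -557.8, 121, 93, -81.4)
white ([115.0, 102.0], 757.2, -678.6, 402, 67, -76.4)
white ([145.0, 60.0], 585.5, -776.2, 90, 14, 7.3)
white ([105.0, 20.0], 576.1, -1104.2, 362, 110, -81.5)
white ([49.0, 3.0], 663.2, -1330.3, 118, 44, -81.7)
blue ([369.0, 293.0], 637.3, 208.2, 111, 98, -83.1)
blue ([407.0, 246.0], 518.9, 209.1, 130, 61, 65.8)
blue ([140.0, 240.0], 914.4, -207.3, 426, 123, 89.9)
blue ([223.0, 135.0], 605.6, -323.3, 109, 82, 68.4)
blue ([393.0, 11.0], -222.8, -427.2, 193, 65, 89.8)
(590, 800, 3)
```

View pics/crop1.png

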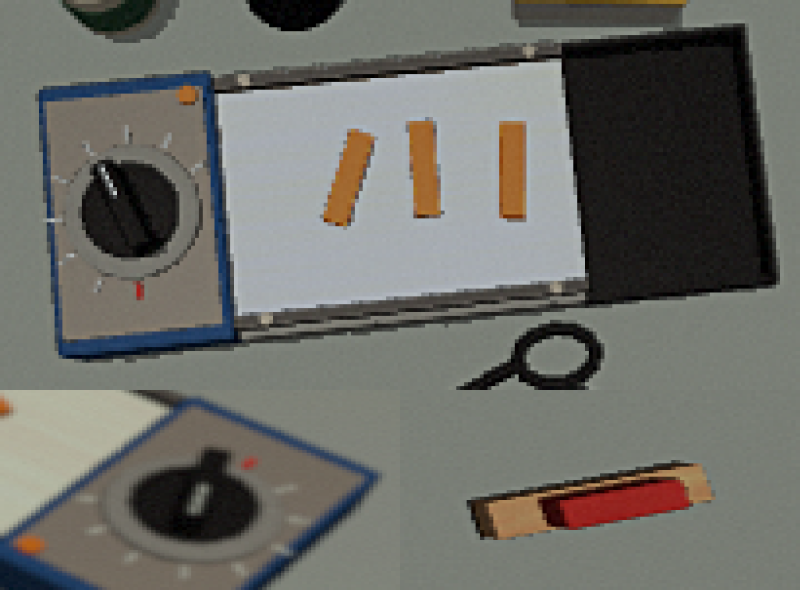

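```bash
python3 -m crank '{"grip":[0,0,0,0,0,0,0,0],"dp":[[-5,-1.7,0],[-10,-3.5,0],[-16,-5.3,0.3],[-22,-7.1,0.6],[-28,-9,1],[-34,-11,1],[-40,-13,1],[-43.9,-14.2,1]],"dr":[[0,0,0.17],[0,0,0.34],[0,0,0.51],[0,0,0.68],[0,0,0.85],[0,0,1.02],[0,0,1.2],[0,0,1.38]]}'
python3 -m crank '{"grip":[0,0,0,0,0,0],"dp":[[0,0,0],[0,0,0],[0,0,0],[0,0,0],[0,0,0],[0,0,0]],"dr":[[0,0,0.17],[0,0,0.34],[0,0,0.51],[0,0,0.68],[0,0,0.81],[0,0,0.81]]}'
python3 - <<'E'
from h import *
c=cam("wrist");s=r.get_state();f=r.grab_frame("wrist");cv2.imwrite("pics/w1.png",f)
print(s["t"],s["tool_pos"],np.round(s["ee_rot"],3).tolist(),np.round(s["q"],1))
np.save("w1.npy",np.array([c[1],np.tile(c[2],(3,1))]))
E
```

```text
t: 1.1
tool_pos: [0.5842, 0.199, 0.2206]
ee_rot: [[0.26, 0.966, -0.001], [0.966, -0.26, -0.0], [-0.0, -0.001, -1.0]]
contact_force: [-0.1, -0.0, -0.5]
width: 0.0855
t: 1.85
tool_pos: [0.5825, 0.2013, 0.2208]
ee_rot: [[0.874, 0.486, -0.001], [0.486, -0.874, -0.0], [-0.001, -0.0, -1.0]]
contact_force: [1.0, 0.6, -0.2]
width: 0.0851
1.85 [0.58247074 0.20134835 0.22077086] [[0.874, 0.486, -0.001], [0.486, -0.874, -0.0], [-0.001, -0.0, -1.0]] [ 13.2  26.8  11.   74.3   0.  164.1]
```

View pics/w1.png

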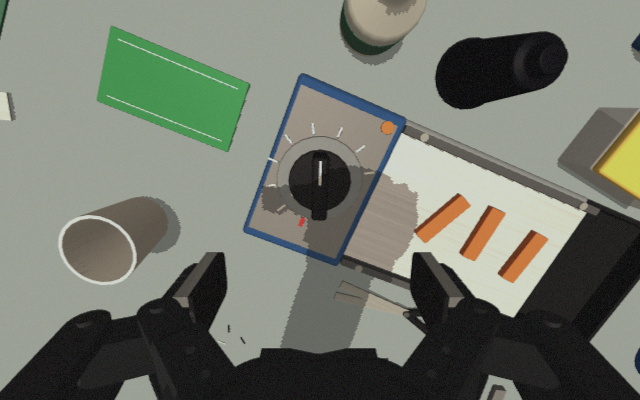

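The wrist view shows the pointer upright at (320,158–187), so it is aligned with tool x. The mat is at (174,90), the chips run from (442,218) to (523,256), and the pot is at (98,250).

```bash
python3 - <<'E'
from h import *
f=cv2.imread("pics/w1.png");H,S,V=cv2.split(cv2.cvtColor(f,cv2.COLOR_BGR2HSV));c=cam("wrist")
for nm,m,z in(("box",(H>100)&(H<120)&(S>120),.06),("mat",(H>50)&(H<75)&(S>150)&(V>80),.004),("chip",(H>8)&(H<20)&(S>150)&(V>150),.06)):
    for b in blobs(m,c,z): print(nm,b)
m=np.zeros_like(H);m[140:200,310:330]=((V>110)&(S<60))[140:200,310:330]
ys,xs=np.nonzero(m[:, :]); k=(ys<195);print(xs.min(),xs.max(),ys.min(),ys.max())
P=pt(c,xs,ys,.104)[:,:2]*1000
d=cv2.fitLine(P.astype(np.float32),2,0,.01,.01).ravel();print("pointer",d,np.degrees(np.arctan2(d[1],d[0])),"far end",P[np.argmax(P@[.874,.486])],P[np.argmin(P@[.874,.486])])
# dark knob silhouette top end
print("axis px",px(c,[.583,.2014,.104]),px(c,[.583,.2014,.074]))
t=cv2.imread("pics/top0.png");ct=cam("top");print(px(ct,[.583,.2014,.06]),px(ct,[.583,.2014,.104]))
for n,(u,v) in(("tick",(301,222)),): print(n,pt(c,u,v,.06))
E
```

```text
box ([638.0, 360.0], 573.8, -243.1, 36, 5, 45.6)
box ([321.0, 171.0], 585.9, 199.1, 167, 108, 6.8)
box ([637.0, 44.0], 826.0, 15.3, 11, 6, 45.6)
chip ([524.0, 257.0], 615.1, -34.9, 59, 15, 1.1)
chip ([483.0, 234.0], 615.5, 20.4, 59, 15, 5.3)
chip ([443.0, 219.0], 609.0, 67.7, 58, 15, -16.1)
chip ([387.0, 127.0], 659.1, 167.8, 11, 10, -60.9)
310 329 140 184
pointer [8.6801302e-01 4.9654138e-01 6.1416345e+02 2.1599040e+02] 29.771444 far end [625.9089783  213.73616547] [589.47391187 202.79107984]
axis px [316.74318653 191.14907202] [316.86244977 182.61768683]
[234.46556886 194.64111033] [230.88773575 192.37306932]
tick [0.53521048 0.19370051 0.06      ]
```

```bash
python3 -m crank '{"grip":[0,0,0,0,255,255,255,255],"dp":[[0.14,0.1,4],[0.14,0.1,8],[0.14,0.1,12],[0.14,0.1,14.1],[0.14,0.1,14.1],[0.14,0.1,14.1],[0.14,0.1,14.1],[0.14,0.1,14.1]],"dr":[[0,0,0],[0,0,0],[0,0,0],[0,0,0],[0,0,0],[0,0,0],[0,0,0],[0,0,0]]}' 40
python3 -m crank '{"grip":[255,255],"dp":[[0,0,0],[0,0,0]],"dr":[[0,0,0],[0,0,0]]}'
```

```text
t: 2.9
tool_pos: [0.5853, 0.2017, 0.0816]
ee_rot: [[0.875, 0.485, 0.002], [0.485, -0.875, 0.001], [0.002, -0.0, -1.0]]
contact_force: [-2.3, 1.1, 16.2]
width: 0.0133
t: 3.15
tool_pos: [0.5853, 0.2017, 0.0817]
ee_rot: [[0.875, 0.485, 0.002], [0.485, -0.875, 0.001], [0.002, 0.0, -1.0]]
contact_force: [-1.5, 1.6, 7.1]
width: 0.013
```

```bash
python3 -m crank '{"grip":[255,255,255,255,255,255,255,255],"dp":[[0,0,-0.2],[0,0,-0.2],[0,0,-0.2],[0,0,-0.2],[0,0,-0.2],[0,0,-0.2],[0,0,-0.2],[0,0,-0.2]],"dr":[[0,0,-0.1],[0,0,-0.27],[0,0,-0.44],[0,0,-0.61],[0,0,-0.78],[0,0,-0.95],[0,0,-1.12],[0,0,-1.29]]}' 60
python3 -m crank '{"grip":[255,255,255,255,255,255,255,255],"dp":[[0,0,0],[0,0,0],[0,0,0],[0,0,0],[0,0,0],[0,0,0],[0,0,0],[0,0,0]],"dr":[[0,0,-0.17],[0,0,-0.34],[0,0,-0.51],[0,0,-0.68],[0,0,-0.85],[0,0,-1.02],[0,0,-1.19],[0,0,-1.3]]}'
python3 - <<'E'
from h import *
s=r.get_state();R=s["ee_rot"];print(s["q"].round(1) if hasattr(s["q"],"round") else s["q"],s["torque"],np.degrees(np.arctan2(R[1][0],R[0][0])))
E
```

```text
t: 4.15
tool_pos: [0.5844, 0.2021, 0.0818]
ee_rot: [[-0.229, 0.973, -0.0], [0.973, 0.229, 0.002], [0.002, 0.0, -1.0]]
contact_force: [0.0, 3.1, -2.4]
width: 0.0128
t: 5.15
tool_pos: [0.5839, 0.2014, 0.0818]
ee_rot: [[-0.999, 0.042, -0.001], [0.042, 0.999, 0.0], [0.001, 0.0, -1.0]]
contact_force: [-0.2, 1.2, -0.9]
width: 0.0126
[13.1 31.1 -3.2 55.8  0.  15.5] [ 0.17634067  0.05919631 -0.06334966] 177.61127993752456
```

```bash
python3 -m crank '{"grip":[255,255,255,255,255],"dp":[[0,0,0],[0,0,0],[0,0,0],[0,0,0],[0,0,0]],"dr":[[0,0,-0.1],[0,0,-0.15],[0,0,-0.2],[0,0,-0.24],[0,0,-0.24]]}'
python3 - <<'E'
from h import *
s=r.get_state();R=s["ee_rot"];print(s["q"],s["torque"],np.degrees(np.arctan2(R[1][0],R[0][0])))
f=r.grab_frame("top");cv2.imwrite("pics/x.png",cv2.resize(f[140:240,200:405],None,fx=3.9,fy=3.9,interpolation=3))
E
```

```text
t: 5.78
tool_pos: [0.5839, 0.2013, 0.0819]
ee_rot: [[-0.982, -0.189, -0.001], [-0.189, 0.982, 0.001], [0.001, 0.001, -1.0]]
contact_force: [-0.6, 1.4, -1.1]
width: 0.0133
[13.10678919 31.04462976 -3.17703426 55.84990614  0.06138198  2.20095062] [ 0.41598005  0.21339299 -1.71049098] -169.09416199700755
```

```bash
python3 -m crank '{"grip":[0,0,0,0,0,0,0],"dp":[[0,0,0],[0,0,0],[0,0,0],[0,0,-2],[0,0,-6],[0,0,-11],[0,0,-14]],"dr":[[0,0,0],[0,0,0],[0,0,0],[0,0,0],[0,0,0],[0,0,0],[0,0,0]]}' 60
python3 - <<'E'
from h import *
s=r.get_state();c=cam("wrist");f=r.grab_frame("wrist");cv2.imwrite("pics/w2.png",f);print(s["tool_pos"])
np.savez("w2.npz",R=c[1],C=c[2]);print(px(c,[.584,.201,.104]))
E
```

```text
t: 6.7
tool_pos: [0.5855, 0.2014, 0.2254]
ee_rot: [[-0.981, -0.194, 0.004], [-0.194, 0.981, 0.001], [-0.004, -0.0, -1.0]]
contact_force: [0.6, -0.5, -0.1]
width: 0.0856
[0.58549241 0.20142315 0.22544527]
[319.65583877 188.38668363]
```

View pics/w2.png

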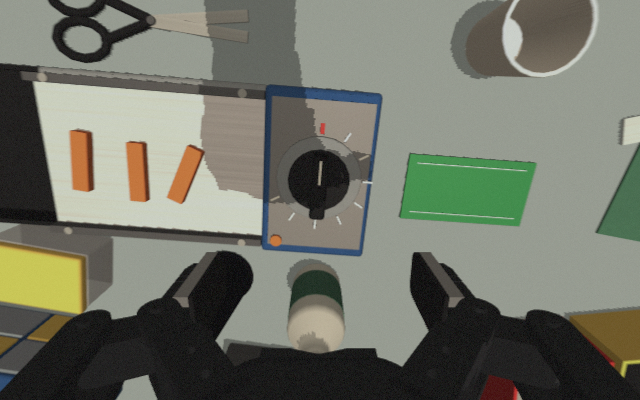

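The pointer at (320,163–185) now aims at the red tick (322,128), and the chips have not moved. Next I go to the scraper and measure the rest from this image.

```bash
python3 - <<'E'
from h import *
f=cv2.imread("pics/w2.png");H,S,V=cv2.split(cv2.cvtColor(f,cv2.COLOR_BGR2HSV));c=cam("wrist")
for nm,m,z in(("box",(H>100)&(H<120)&(S>120),.06),("mat",(H>50)&(H<75)&(S>100)&(V>80),.004),("chip",(H>8)&(H<20)&(S>150)&(V>150),.06)):
    for b in blobs(m,c,z,100): print(nm,b)
ys,xs=np.nonzero(((V>100)&(S<90))[158:190,313:327]);P=pt(c,xs+313,ys+158,.104)[:,:2]*1000
d=cv2.fitLine(P.astype(np.float32),2,0,.01,.01).ravel();print("pointer",np.degrees(np.arctan2(d[1],d[0])))
E
python3 -m crank '{"grip":[0,0,0,0,0,0,0,0],"dp":[[2,-4,0],[4.5,-9,0],[7.5,-15,0],[10.5,-21,0],[13.5,-27,0],[16.5,-33,0],[19.5,-39,0],[22,-44,0]],"dr":[[0,0,0.17],[0,0,0.34],[0,0,0.51],[0,0,0.68],[0,0,0.85],[0,0,1.02],[0,0,1.19],[0,0,1.36]]}'
python3 - <<'E'
from h import *
s=r.get_state();R=np.array(s["ee_rot"]);d=np.array([.424,-.363,.23])-s["tool_pos"];print("d tool cm",R.T@d*100,"turn",np.arctan2(R[1,1],R[0,1])-np.radians(13.6))
E
```

```text
box ([5.0, 380.0], 926.1, -141.5, 35, 14, -30.1)
box ([318.0, 169.0], 587.9, 199.5, 170, 109, 6.7)
mat ([466.0, 189.0], 583.2, 382.7, 151, 81, -83.0)
chip ([184.0, 174.0], 612.2, 66.3, 60, 15, -16.4)
chip ([136.0, 172.0], 618.8, 18.3, 60, 15, 5.2)
chip ([79.0, 161.0], 618.4, -37.7, 60, 15, 0.9)
pointer 7.083364
t: 7.75
tool_pos: [0.4571, -0.2591, 0.2223]
ee_rot: [[-0.389, 0.921, 0.001], [0.921, 0.389, -0.0], [-0.001, 0.0, -1.0]]
contact_force: [0.6, -0.5, 0.2]
width: 0.0857
d tool cm [-8.27876163 -7.0955232  -0.76718182] turn 0.16263997428087096
```

```bash
python3 -m crank '{"grip":[0,0,0,0,0],"dp":[[-4,-3.5,0],[-7,-6,0],[-8.3,-7.1,0],[-8.3,-7.1,0],[-8.3,-7.1,0]],"dr":[[0,0,0.08],[0,0,0.16],[0,0,0.16],[0,0,0.16],[0,0,0.16]]}'
python3 - <<'E'
from h import *
c=cam("wrist");s=r.get_state();f=r.grab_frame("wrist");cv2.imwrite("pics/w3.png",f)
H,S,V=cv2.split(cv2.cvtColor(f,cv2.COLOR_BGR2HSV))
for b in blobs(((H<5)|(H>174))&(S>150)&(V>60),c,.07,200): print("red",b)
for b in blobs((H>5)&(H<18)&(S>90),c,.034,200): print("wood",b)
R=np.array(s["ee_rot"]);print(s["tool_pos"],np.degrees(np.arctan2(R[1,1],R[0,1])),R.round(3).tolist(),px(c,[.424,-.363,.07]))
E
```

```text
t: 8.38
tool_pos: [0.4258, -0.3601, 0.2222]
ee_rot: [[-0.245, 0.97, -0.0], [0.97, 0.245, 0.001], [0.001, 0.0, -1.0]]
contact_force: [-0.0, -0.4, 0.1]
width: 0.0855
red ([136.0, 390.0], 272.3, -661.4, 52, 37, 14.1)
red ([248.0, 313.0], 385.1, -536.5, 128, 72, -89.9)
red ([119.0, 288.0], 244.7, -535.9, 199, 62, 50.2)
red ([314.0, 184.0], 422.3, -365.5, 72, 21, -75.5)
wood ([315.0, 176.0], 423.1, -366.7, 126, 27, -76.2)
[ 0.42575011 -0.36012521  0.22222188] 14.153792621865092 [[-0.245, 0.97, -0.0], [0.97, 0.245, 0.001], [0.001, 0.0, -1.0]] [315.56305074 183.18885092]
```

View pics/w3.png

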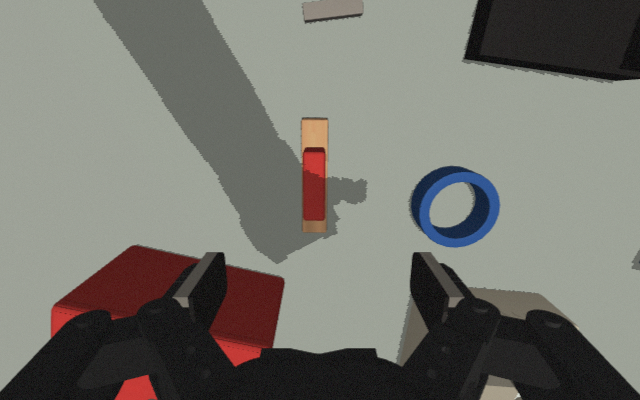

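The scraper is alone at (314,180) and aligned with the tool; the tape at (455,205) is clear. I'll go down and grip.

```bash
python3 -m crank '{"grip":[0,0,0,0,0,0,255,255],"dp":[[-0.35,-0.35,4],[-0.35,-0.35,8],[-0.35,-0.35,12],[-0.35,-0.35,16],[-0.35,-0.35,18.2],[-0.35,-0.35,18.2],[-0.35,-0.35,18.2],[-0.35,-0.35,18.2]],"dr":[[0,0,0],[0,0,0],[0,0,0],[0,0,0],[0,0,0],[0,0,0],[0,0,0],[0,0,0]]}' 60
python3 -m crank '{"grip":[255,255,255],"dp":[[0,0,0],[0,0,0],[0,0,0]],"dr":[[0,0,0],[0,0,0],[0,0,0]]}'
python3 -m crank '{"grip":[255,255,255,255],"dp":[[0,0,-4],[0,0,-8],[0,0,-12],[0,0,-12]],"dr":[[0,0,0],[0,0,0],[0,0,0],[0,0,0]]}'
python3 - <<'E'
from h import *
s=r.get_state();R=np.array(s["ee_rot"]);c=cam("wrist");f=r.grab_frame("wrist");cv2.imwrite("pics/w4.png",f)
yp=np.array([-np.sin(np.radians(6.85)),np.cos(np.radians(6.85))]);T=np.array([.6043,.0364])+.08*yp
print("target",T,"d tool cm",R[:2,:2].T@(T-s["tool_pos"][:2])*100,"turn",np.arctan2(R[1,1],R[0,1])-np.radians(96.85))
E
```

```text
t: 9.43
tool_pos: [0.424, -0.3665, 0.0419]
ee_rot: [[-0.243, 0.97, 0.002], [0.97, 0.243, -0.002], [-0.003, 0.002, -1.0]]
contact_force: [1.2, -0.8, -0.3]
width: 0.0513
t: 9.8
tool_pos: [0.4233, -0.3664, 0.0412]
ee_rot: [[-0.242, 0.97, 0.001], [0.97, 0.242, -0.001], [-0.001, 0.001, -1.0]]
contact_force: [-1.0, 1.3, 5.3]
width: 0.021
t: 10.3
tool_pos: [0.4244, -0.3675, 0.1634]
ee_rot: [[-0.242, 0.97, 0.004], [0.97, 0.242, -0.005], [-0.006, 0.003, -1.0]]
contact_force: [0.1, -0.8, -2.1]
width: 0.0212
target [0.59475836 0.11582894] d tool cm [42.76384977 28.24448995] turn -1.4454113844206988
```

View pics/w4.png

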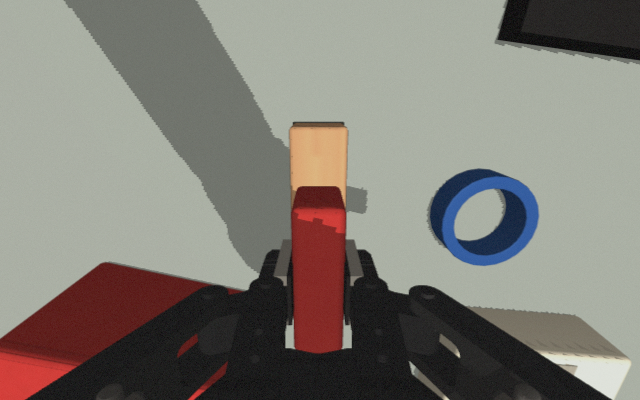

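```bash
python3 - <<'E'
from h import *
s=r.get_state();R=np.array(s["ee_rot"]);p=np.array(s["tool_pos"]);c=cam("wrist")
for nm,u,v,dz in(("blade end",318,127,-.0072),("red top end",318,207,.0288),("red end 187",318,187,.0288)):
    print(nm,(R.T@(pt(c,u,v,p[2]+dz)-p)*1000).round(1))
E
python3 -m crank '{"grip":[255,255,255,255,255,255,255,255],"dp":[[3,2,0],[7.5,5,0],[12.5,8.2,0],[17.5,11.5,0],[22.5,14.8,0],[27.5,18.1,0],[32,21,0],[36,23.8,0]],"dr":[[0,0,-0.16],[0,0,-0.33],[0,0,-0.5],[0,0,-0.67],[0,0,-0.84],[0,0,-1.01],[0,0,-1.18],[0,0,-1.35]]}'
python3 - <<'E'
from h import *
s=r.get_state();R=np.array(s["ee_rot"])
yp=np.array([-np.sin(np.radians(6.85)),np.cos(np.radians(6.85))]);T=np.array([.6043,.0364])+.08*yp
print("d tool cm",R[:2,:2].T@(T-s["tool_pos"][:2])*100,"turn",np.arctan2(R[1,1],R[0,1])-np.radians(96.85))
E
```

```text
blade end [61.4 -0.1  7.1]
red top end [ 34.   -0.1 -28.9]
red end 187 [ 42.   -0.1 -28.9]
t: 11.35
tool_pos: [0.5651, 0.0433, 0.1578]
ee_rot: [[-1.0, -0.031, -0.004], [-0.031, 1.0, 0.0], [0.004, 0.0, -1.0]]
contact_force: [1.4, -0.2, -2.0]
width: 0.0212
d tool cm [-3.18808439  7.15771353] turn -0.08903999546985752
```

```bash
python3 -m crank '{"grip":[255,255,255,255],"dp":[[-1.6,3.5,0],[-3.2,7.2,0],[-3.2,7.2,0],[-3.2,7.2,0]],"dr":[[0,0,-0.05],[0,0,-0.09],[0,0,-0.09],[0,0,-0.09]]}'
python3 - <<'E'
from h import *
s=r.get_state();R=np.array(s["ee_rot"])
yp=np.array([-np.sin(np.radians(6.85)),np.cos(np.radians(6.85))]);T=np.array([.6043,.0364])+.08*yp
print("d tool cm",R[:2,:2].T@(T-s["tool_pos"][:2])*100,"turn",np.arctan2(R[1,1],R[0,1])-np.radians(96.85),s["tool_pos"])
c=cam("wrist");f=r.grab_frame("wrist");cv2.imwrite("pics/w5.png",f)
f2=r.grab_frame("top")[130:250,190:410];cv2.imwrite("pics/w5.png",np.vstack([cv2.resize(f,(500,312)),cv2.resize(f2,(500,273),interpolation=3)]))
E
```

```text
t: 11.85
tool_pos: [0.5952, 0.1136, 0.1584]
ee_rot: [[-0.993, -0.114, -0.004], [-0.114, 0.994, -0.001], [0.004, -0.0, -1.0]]
contact_force: [-0.1, -0.4, -1.0]
width: 0.021
d tool cm [0.01907334 0.23052819] turn -0.0054869371329258065 [0.59521025 0.11356035 0.1583832 ]
```

View pics/w5.png

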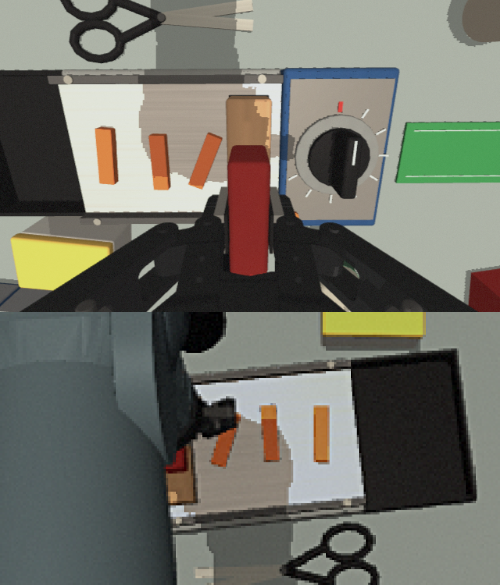

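Blade is over the gap between the last chip and the box, inside the lips. I'll lower it.

```bash
python3 -m crank '{"grip":[255,255,255,255,255,255],"dp":[[0,0.1,2.5],[0,0.2,5],[0,0.2,6.3],[0,0.2,6.5],[0,0.2,6.6],[0,0.2,6.7]],"dr":[[0,0,0],[0,0,0],[0,0,0],[0,0,0],[0,0,0],[0,0,0]]}'
python3 -m crank '{"grip":[255,255],"dp":[[0,0,0.1],[0,0,0.1]],"dr":[[0,0,0],[0,0,0]]}'
```

```text
t: 12.7
tool_pos: [0.5973, 0.116, 0.0944]
ee_rot: [[-0.993, -0.114, 0.002], [-0.114, 0.994, 0.0], [-0.002, 0.0, -1.0]]
contact_force: [-0.9, -0.4, -1.2]
width: 0.0214
t: 12.95
tool_pos: [0.5966, 0.116, 0.0926]
ee_rot: [[-0.993, -0.114, 0.0], [-0.114, 0.993, 0.0], [-0.0, 0.0, -1.0]]
contact_force: [0.4, 1.0, -0.1]
width: 0.0212
```

```bash
python3 -m crank '{"grip":[255,255,255,255,255,255,255,255],"dp":[[0.1,0,0.15],[0.1,-1,0.15],[0.1,-2.5,0.15],[0.1,-4.2,0.15],[0.1,-6,0.15],[0.1,-7.8,0.15],[0.1,-9.6,0.15],[0.1,-11,0.15]],"dr":[[0,0,0],[0,0,0],[0,0,0],[0,0,0],[0,0,0],[0,0,0],[0,0,0],[0,0,0]]}'
python3 - <<'E'
from h import *
s=r.get_state();R=np.array(s["ee_rot"]);a=np.radians(6.85);Rp=np.array([[np.cos(a),-np.sin(a)],[np.sin(a),np.cos(a)]])
print("press xy",Rp.T@(s["tool_pos"][:2]-np.array([.6043,.0364])))
f=r.grab_frame("wrist");g=r.grab_frame("scene");cv2.imwrite("pics/w6.png",np.vstack([cv2.resize(f,(500,312)),cv2.resize(g[120:320,200:460],(500,285),interpolation=3)[:280]]))
E
```

```text
t: 13.95
tool_pos: [0.6083, 0.0055, 0.0912]
ee_rot: [[-0.994, -0.113, 0.001], [-0.113, 0.994, 0.001], [-0.001, 0.001, -1.0]]
contact_force: [-0.1, 5.4, 4.7]
width: 0.021
press xy [ 0.00031202 -0.03111486]
```

View pics/w6.png

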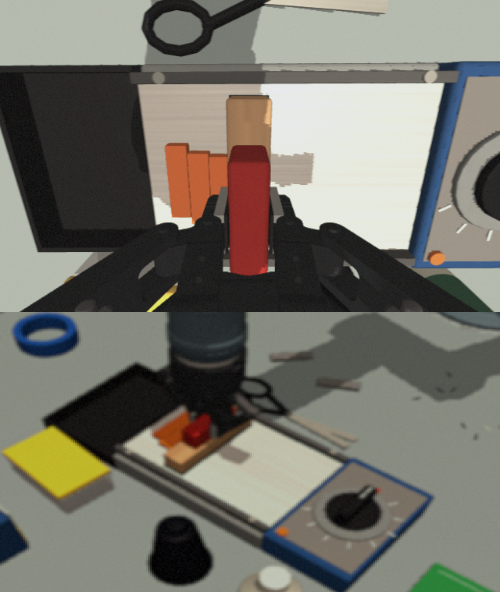

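The three chips are stacked squarely ahead of the blade, at about (165–228,180), with none under it. I'll keep pushing them off the end.

```bash
python3 -m crank '{"grip":[255,255,255,255,255,255,255,255],"dp":[[0,-1,0],[0,-2.2,0],[0,-3.4,0],[0,-4.6,0],[0,-5.8,0],[0,-7,0],[0,-8.2,0],[0,-9.4,0]],"dr":[[0,0,0],[0,0,0],[0,0,0],[0,0,0],[0,0,0],[0,0,0],[0,0,0],[0,0,0]]}'
python3 -m crank '{"grip":[255,255,255,255],"dp":[[0,-0.5,-0.1],[0,-0.5,-0.1],[0,-0.3,-3],[0,0,-6]],"dr":[[0,0,0],[0,0,0],[0,0,0],[0,0,0]]}'
python3 - <<'E'
from h import *
f=r.grab_frame("wrist");g=r.grab_frame("scene");cv2.imwrite("pics/w7.png",np.vstack([cv2.resize(f,(500,312)),cv2.resize(g[120:320,200:460],(500,285),interpolation=3)[:280]]))
s=r.get_state();R=np.array(s["ee_rot"])
print("d mat tool cm",R[:2,:2].T@(np.array([.5801,.3833])-s["tool_pos"][:2])*100,"turn to 187",np.arctan2(R[1,1],R[0,1])-np.radians(187),"to 7",np.arctan2(R[1,1],R[0,1])-np.radians(7),s["q"])
E
```

```text
t: 15.05
tool_pos: [0.6186, -0.0876, 0.0911]
ee_rot: [[-0.993, -0.114, 0.0], [-0.114, 0.993, 0.001], [-0.0, 0.001, -1.0]]
contact_force: [-0.2, -0.2, -1.5]
width: 0.0214
t: 15.55
tool_pos: [0.6175, -0.0868, 0.1502]
ee_rot: [[-0.993, -0.114, -0.003], [-0.114, 0.993, -0.0], [0.003, 0.0, -1.0]]
contact_force: [-0.3, -0.7, -0.9]
width: 0.0211
d mat tool cm [-1.3675751  47.19571267] turn to 187 -1.5781677231401734 to 7 1.5634249304496197 [-1.37730739e+01  2.90362945e+01  4.62931122e+00  6.52774314e+01
 -3.06819091e-02 -2.03511533e+01]
```

View pics/w7.png

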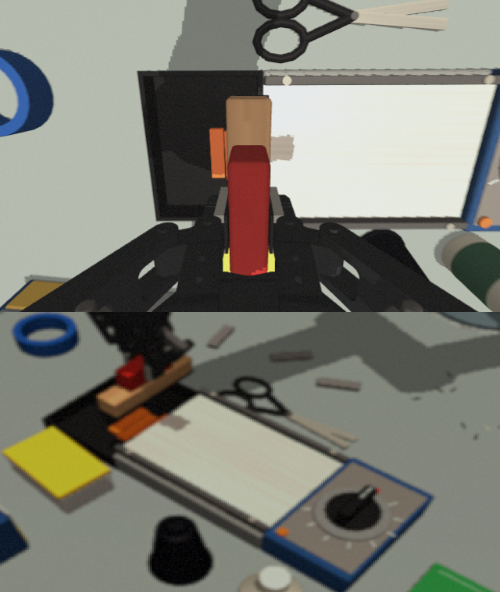

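The plate is clear and chips lie in the tray by the plate end; I'll confirm all three once the arm is away. Now I lift over the knob and carry the scraper to the mat.

```bash
python3 -m crank '{"grip":[255,255,255,255,255,255,255,255],"dp":[[0,1,-3],[0,5,-5],[-0.2,10.5,-5],[-0.4,16,-5],[-0.6,21.5,-5],[-0.8,27,-5],[-1,32.5,-5],[-1.2,37.5,-5]],"dr":[[0,0,-0.16],[0,0,-0.33],[0,0,-0.5],[0,0,-0.67],[0,0,-0.84],[0,0,-1.01],[0,0,-1.18],[0,0,-1.35]]}'
python3 - <<'E'
from h import *
s=r.get_state();R=np.array(s["ee_rot"])
print("d mat tool cm",R[:2,:2].T@(np.array([.5801,.3833])-s["tool_pos"][:2])*100,"turn",(np.arctan2(R[1,1],R[0,1])-np.radians(187)+np.pi)%(2*np.pi)-np.pi,s["tool_pos"])
E
```

```text
t: 16.65
tool_pos: [0.5868, 0.2887, 0.199]
ee_rot: [[-0.1, -0.995, -0.002], [-0.995, 0.1, -0.001], [0.002, 0.002, -1.0]]
contact_force: [1.8, -0.3, -1.3]
width: 0.021
d mat tool cm [-9.34395733  1.6180393 ] turn -0.22245017697793656 [0.58684497 0.28870995 0.19898374]
```

```bash
python3 -m crank '{"grip":[255,255,255,255,255,255,255],"dp":[[-4.5,0.8,0],[-9.3,1.6,0],[-9.3,1.6,2],[-9.3,1.6,5],[-9.3,1.6,7],[-9.3,1.6,7],[-9.3,1.6,7]],"dr":[[0,0,-0.12],[0,0,-0.22],[0,0,-0.22],[0,0,-0.22],[0,0,-0.22],[0,0,-0.22],[0,0,-0.22]]}'
python3 - <<'E'
from h import *
s=r.get_state();R=np.array(s["ee_rot"]);p=np.array(s["tool_pos"])
print("d mat tool cm",R[:2,:2].T@(np.array([.5801,.3833])-p[:2])*100,"turn",(np.arctan2(R[1,1],R[0,1])-np.radians(187)+np.pi)%(2*np.pi)-np.pi,p,R.round(3).tolist())
c=cam("wrist");f=r.grab_frame("wrist");t=r.grab_frame("top");cs=cam("scene");g=r.grab_frame("scene")
for n,cc,im in(("w",c,f),("s",cs,g),("t",cam("top"),t)):
    H,S,V=cv2.split(cv2.cvtColor(im,cv2.COLOR_BGR2HSV))
    for b in blobs((H>50)&(H<75)&(S>100)&(V>70),cc,.004,300): print(n,b)
    H_=((H<5)|(H>174))&(S>150)&(V>60)
cv2.imwrite("pics/w8.png",np.vstack([cv2.resize(f,(500,312)),cv2.resize(g[120:390,200:540],(500,280),interpolation=3)]))
print("mat c px",px(c,[.5801,.3833,.004]))
E
```

```text
t: 17.52
tool_pos: [0.5819, 0.3812, 0.1309]
ee_rot: [[0.113, -0.994, -0.0], [-0.994, -0.113, -0.0], [0.0, 0.0, -1.0]]
contact_force: [0.1, 0.4, -1.0]
width: 0.0212
d mat tool cm [-0.22681229  0.15265387] turn -0.008718106565268613 [0.5818735  0.38121928 0.13085594] [[0.113, -0.994, -0.0], [-0.994, -0.113, -0.0], [0.0, 0.0, -1.0]]
w ([321.0, 169.0], 580.6, 371.8, 133, 79, -83.0)
s ([584.0, 391.0], 480.1, 603.2, 173, 51, -43.7)
s ([610.0, 345.0], 372.5, 618.2, 138, 114, 0.5)
s ([448.0, 335.0], 580.2, 381.5, 149, 78, -83.6)
t ([174.0, 199.0], 579.1, 383.2, 149, 79, -82.8)
mat c px [320.0530879  193.16015723]
```

View pics/w8.png

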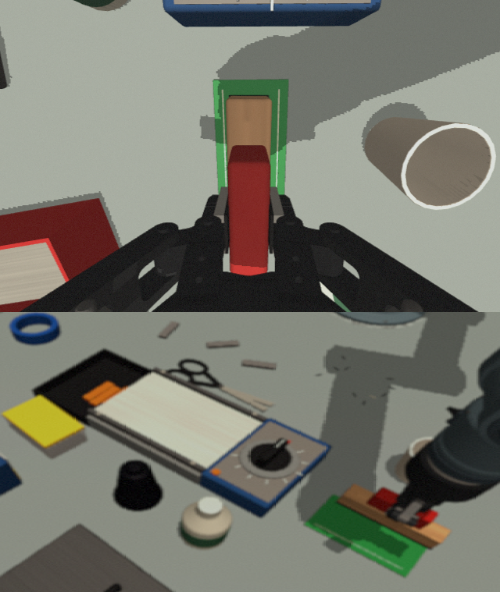

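```bash
python3 -m crank '{"grip":[255,255,255,255,255,255,255],"dp":[[-0.13,0.18,2],[-0.13,0.18,5],[-0.13,0.18,7],[-0.13,0.18,8],[-0.13,0.18,8.2],[-0.13,0.18,8.3],[-0.13,0.18,8.3]],"dr":[[0,0,-0.008],[0,0,-0.008],[0,0,-0.008],[0,0,-0.008],[0,0,-0.008],[0,0,-0.008],[0,0,-0.008]]}'
python3 -m crank '{"grip":[255,255,255],"dp":[[0,0,0.1],[0,0,0.2],[0,0,0.2]],"dr":[[0,0,0],[0,0,0],[0,0,0]]}'
```

```text
t: 18.55
tool_pos: [0.5806, 0.3828, 0.0489]
ee_rot: [[0.121, -0.993, 0.002], [-0.993, -0.121, 0.001], [-0.001, -0.002, -1.0]]
contact_force: [-0.1, 0.5, -1.0]
width: 0.0212
t: 18.92
tool_pos: [0.5798, 0.3823, 0.0458]
ee_rot: [[0.121, -0.993, -0.0], [-0.993, -0.121, -0.0], [0.0, 0.0, -1.0]]
contact_force: [-0.3, 0.7, -0.7]
width: 0.021
```

```bash
python3 -m crank '{"grip":[255,255,255],"dp":[[0,0,0.05],[0,0,0.1],[0,0,0.1]],"dr":[[0,0,0],[0,0,0],[0,0,0]]}'
```

```text
t: 19.3
tool_pos: [0.58, 0.3823, 0.0453]
ee_rot: [[0.121, -0.993, 0.0], [-0.993, -0.121, 0.0], [-0.0, -0.0, -1.0]]
contact_force: [-1.7, -1.2, 2.2]
width: 0.0212
```

Contact at about +2–3 N. I'll release and lift straight up.

```bash
python3 -m crank '{"grip":[170,140,100,50,0,0,0,0],"dp":[[0,0,0],[0,0,0],[0,0,0],[0,0,0],[0,0,0],[0,0,-3],[0,0,-8],[0,0,-13]],"dr":[[0,0,0],[0,0,0],[0,0,0],[0,0,0],[0,0,0],[0,0,0],[0,0,0],[0,0,0]]}'
python3 -m crank '{"grip":[0,0,0,0,0],"dp":[[0,0,-3],[0,4,-4],[0,9,-4],[0,13,-4],[0,13,-4]],"dr":[[0,0,0],[0,0,0],[0,0,0],[0,0,0],[0,0,0]]}'
python3 - <<'E'
from h import *
c=cam("wrist");print(r.get_state()["contact_force"]);f=r.grab_frame("wrist");t=r.grab_frame("top");g=r.grab_frame("scene")
for n,cc,im in(("wrist",c,f),("scene",cam("scene"),g),("top",cam("top"),t)):
    H,S,V=cv2.split(cv2.cvtColor(im,cv2.COLOR_BGR2HSV))
    for nm,m,z in(("mat",(H>50)&(H<75)&(S>100)&(V>70),.004),("red",((H<5)|(H>174))&(S>150)&(V>60),.074),("wood",(H>5)&(H<18)&(S>90),.038)):
        for b in blobs(m,cc,z,100):
            if .45<b[1]/1000<.72 and -.25<b[2]/1000<.48: print(n,nm,b)
cv2.imwrite("pics/w9.png",np.vstack([t[100:330,100:500],cv2.resize(g[120:390,200:540],(400,318),interpolation=3)]))
E
```

```text
t: 20.3
tool_pos: [0.5796, 0.3822, 0.1759]
ee_rot: [[0.121, -0.993, -0.001], [-0.993, -0.121, -0.0], [0.0, 0.001, -1.0]]
contact_force: [1.1, 0.8, -0.5]
width: 0.0855
t: 20.92
tool_pos: [0.4475, 0.366, 0.2149]
ee_rot: [[0.123, -0.992, -0.002], [-0.992, -0.123, -0.001], [0.001, 0.002, -1.0]]
contact_force: [0.4, 0.6, 0.1]
width: 0.0859
[0.3568408  0.64885191 0.1394108 ]
wrist mat ([206.0, 149.0], 579.8, 379.5, 148, 79, -82.9)
wrist red ([180.0, 180.0], 574.4, 377.8, 72, 32, -83.3)
wrist wood ([197.0, 175.0], 575.4, 379.3, 124, 37, -83.1)
scene mat ([450.0, 336.0], 579.5, 381.3, 149, 78, -83.0)
scene red ([458.0, 325.0], 587.3, 382.9, 68, 32, -83.0)
scene wood ([454.0, 332.0], 582.1, 381.6, 124, 49, -82.6)
scene wood ([270.0, 197.0], 638.3, -99.5, 80, 43, 7.2)
top mat ([168.0, 197.0], 579.1, 383.0, 149, 79, -83.2)
top red ([156.0, 195.0], 579.5, 383.1, 69, 23, -79.7)
top wood ([167.0, 199.0], 578.1, 378.9, 131, 30, -82.8)
top wood ([358.0, 182.0], 623.3, -101.9, 68, 49, 7.1)
```

View pics/w9.png

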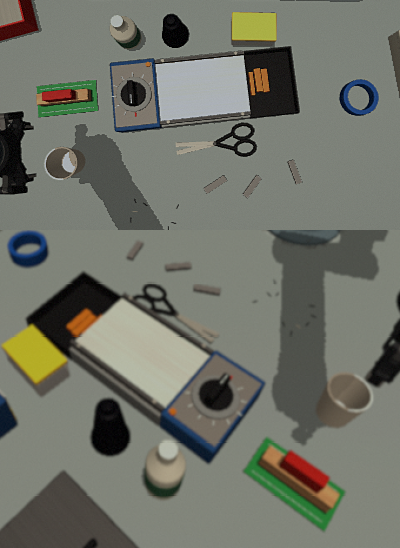

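```bash
python3 -c "
from station import r
print(r.job_done())"
```

```text
the job is handed in; nothing more can be done
None
```

The job is done and handed in at about 21 s of robot time; no verdict was reported.

- **Knob:** I turned it anticlockwise until it reached the stop, where the torque rose to 1.7 N m. In the picture taken after release, the pointer lines up with the red tick: 7.1° against a press yaw of 6.8°. The chips had not moved.
- **Chips:** I swept all three off the open end with the held scraper. They lie side by side in the tray and the plate is clear. Neither the hand nor the arm came near them.
- **Scraper:** I set it down on the mat at light contact, about 2 N, then opened the fingers and lifted straight up. It stands on its blade along the mat. In the top view its grip is within about 1 mm of the mat's centre, and the blade is within 0.5° of the mat's direction.
- **Other objects:** the tape, pot, bottle, cone, case, scissors and grey offcuts look unmoved by eye in the last picture. I did not measure them.

**Checks that disagreed:**
- The cameras differ by 2 to 5 mm on the same points. The wrist and scene views of the scraper's grip are off the mat's centre by 5 to 8 mm in opposite directions. I think this is from seeing its sides, but I did not confirm it.
- The top view gave the grip's angle as -79.7°, while the other readings were near -83°.
- I counted the three chips by eye, plus the size of the orange patch (about 3 × 16 mm wide).

I viewed 12 pictures, two over the budget.

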